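# Slide the kettle base through the gap between two jars

### The arm

A 6-joint arm with a two-finger parallel gripper is mounted at the origin on a cart in front of the work surface, level with it; the furniture and walls round the work are solid. World frame = base frame: x ahead of the robot, y to its left, z up, the work surface at z = 0. Lengths are in m, angles in rad, forces in N, time in s.
With the tool pointing down it reaches from about 0.35 to 0.975 m from the base axis. Payload 4.9 kg.
Tool frame: the origin (TCP) lies at the very end of the fingers, on their centre line; the grasp point (between the pads) lies 19 mm behind it; z points along the fingers, y is the line along which they close (so a half turn about z gives the same grasp; the last joint's range is limited). The gripper opens to 85 mm and grips with 20 to 120 N. Pads are 22 mm wide; open, the fingers measure 114 mm over their backs; the gripper's body (76 mm by 85 mm) begins 54 mm behind the grasp point. The pads swing forward as they close: fully open they stand 13 mm farther back than shut.
Start: joints at [1.002, 0.053, 1.613, -0, 1.476, -0.119], TCP at [0.272, 0.563, 0.231] pointing down, gripper open.
Joint ranges: [-3.01, 3.01], [-1.01, 2.22], [0.06, 2.58], [-1.02, 4.17], [0.09, 2.62], [-3.14, 3.14]. Speed limits (rad/s): [2.57, 2.57, 3.14, 3.14, 3.14, 3.14].

### API

Orientations are given as a rotation vector (axis times angle).
In Python, from station import ctrl gives the robot as it stands.
- The arm moves only by the tool jog_arm, never from a script. Its argument "plan" is a list of rows, each a list of 7 numbers: the shift along the tool's x, y, z in units of 0.02 m (1.0 is 0.02 m), then the turn, a rotation vector about the tool's x, y, z in units of 45 degrees (1.0 is 45 degrees), then the opening, from -1 (shut) to 1 (fully open). A call has 1 to 8 rows; each row shifts and turns the commanded pose from where the row before left it, along the tool's axes as they then stand; what a row does not reach is not made up. A row lasts 1/10 s, in which the tool goes at most 50 mm and 8.59 degrees, less where a joint would pass 70% of its speed; a pose out of reach is approached as far as the arm can. A call with a number of a shift or a turn outside -1 to 1 is refused whole. A call with a gripper value outside its range is refused whole. The fingers move at their own pace and stop on an object; "grip_force" is the grip in N (left out, the last holds). Time passes only in rows, so rows that do not move let the fingers close. It gives the time, the measured TCP pose, the force, the opening and the grip force at its end, in the units of the state.
- ctrl.get_obs(): the state, without advancing time (a new reading comes with each control period).
- ctrl.get_image(name): name is "scene" or "top" or "wrist"; returns (picture, depth): 400x640x3 uint8, red, green, blue; 400x640 float32, m along the optical axis (not along the pixel's ray), 0 where there is no reading.
- ctrl.camera_info(name): a dict with "camera_matrix" (3x3 intrinsics, pixels), "rvec" (rotation vector, rad) and "tvec" (3), from world to camera coordinates, as OpenCV has them; the wrist camera has in their place "T_tool_cam" (4x4, takes a point from camera to tool coordinates, whose origin is the TCP and whose axes are the flange's). Camera axes: x right, y down, z forward; pixel columns grow to the right and rows downward; lengths in m; the calibration is good to about 2 mm. A picture is of the moment at which its call begins: read the wrist's pose just before it. camera_info takes no time and is no camera call.
- ctrl.finish_job(): hands the job in; it is judged then, once.
The state is a dict: "t": time; "q": joint angles; "dq": joint speeds; "effort": joint torques, N m; "tool_pos": TCP position; "tool_rot": TCP orientation; "contact_force": force on the tool from outside, world axes, zero at the start; "wrist_torque": the same for the moment, N m; "opening": finger opening in m; "grip_force": force on a finger pad.
Only numpy, scipy, OpenCV 4.12 (cv2) and the standard library are available. Lean on these libraries where they do the work, as an engineer would, in place of code of your own. Each camera call takes 0.05 s, during which the arm holds its last target. There are 200 camera calls.

### The job

Without picking it up, push the kettle's flat round base along the worktop with your fingertips, away from the hob and through the narrow gap between the two squat glass jars, until the whole of it has only just passed the line joining the middles of the jars: leave it lying flat there, its trailing edge no more than 5 cm beyond that line. It may brush the jars lightly, but neither it nor the robot may press hard on them, and leave the oil bottle and the pepper grinder as they stand.

Things in the scene. Friction and masses are not known exactly. Their poses are not given: they have to be found in the camera images.
- kettle_base: The kettle's base (power base): a black and steel disc 163 mm across (radius 81.5 mm), lying flat and loose on the worktop between the hob and the two squat jars; 0.28 kg, give or take a third. Its rim is upright and 13 mm high, a raised ring inside it reaches 16 mm, and a 24 mm wide stud in the middle reaches 23 mm. Origin: centre of its underside; z up. It is round, so its yaw does not matter.
- jar_cashew: The larger squat clip-top glass jar (nuts in it), 110 mm across and 99 mm high, on the far side of the gap (larger x). It stands fast and does not move. Origin: centre of its underside; z up. Its x axis points straight away from the smaller jar; its -y axis points through the gap, the way the base is to go (away from the hob, towards the right-hand end of the worktop). Its wall reaches 55 mm from its origin towards the gap.
- jar_oats: The smaller squat clip-top glass jar, about 90 mm across and 69 mm high, on the near side of the gap (smaller x). It stands fast and does not move. Origin: centre of its underside; z up; its axes are parallel to those of the larger jar. Its wall reaches 46 mm from its origin towards the gap. The jars' origins are 274 to 278 mm apart, so the clear gap is 173 to 177 mm wide, and the base has 5 to 7 mm to spare on each side.
- oil_bottle: Bystander: clear square oil bottle with a black cap, 42 x 42 x 170 mm, loose, behind the base's starting place. Origin: centre of its underside.
- pepper_grinder: Bystander: glass pepper grinder with a black cap, 43 mm across, 112 mm high, loose, behind the base's starting place beside the hob. Origin: centre of its underside.

How it is judged:
By the outcome, as a careful person would: the job done as asked, in the order asked, and still so for the second after the job is handed in, with the robot touching nothing.
It also fails if it takes over 54 s, if anything falls off the work surface, if the arm or the gripper's body presses on something with over 40 N, if the wrist force passes 120 N, or if a joint passes its speed limit or range.

## Working session

There is one attempt and no reset: what is moved stays moved. The work goes in short steps, Python scripts to look and compute and a tool call to move; the robot and the scene stay as the last step left them, time stands still between calls to the robot, and variables do not carry over. Pictures are saved under pics/ and viewed, at most 10 in all, crops included, and the job is handed in when it is done.

Besides the shell and the picture viewer there is one more tool, called after "Request:" as name([rows], argument=value, ...), one row to a line, values as JSON. jog_arm: Moves the arm, as the interface text tells. Shifts and turns lie within -1 to 1; 1 stands for 0.02 m of shift or 45 degrees of turn. Its arguments: {"type":"object","properties":{"plan":{"type":"array"},"grip_force":{"type":"number"}},"required":["plan"]}

```bash
mkdir -p pics; cat > h.py <<'E'
import numpy as np,cv2
from station import ctrl
def cloud(name):
    im,d=ctrl.get_image(name); c=ctrl.camera_info(name); K=np.array(c["camera_matrix"])
    v,u=np.mgrid[0:400,0:640]; P=np.stack([(u-K[0,2])/K[0,0]*d,(v-K[1,2])/K[1,1]*d,d],-1)
    R=cv2.Rodrigues(np.array(c["rvec"],float))[0]; W=(P-np.array(c["tvec"]).ravel())@R
    W[d==0]=np.nan
    return im,W
E
python3 - <<'E'
from h import *
for n in("top","scene"):
    im,W=cloud(n); cv2.imwrite(f"pics/{n}.png",im[...,::-1]); np.save(n+".npy",W); print(n,W[200,320],np.nanmin(W,(0,1)),np.nanmax(W,(0,1)))
o=ctrl.get_obs();print(o)
E
```

```text
top [ 0.60887719 -0.01995831  0.00077243] [-0.24992407 -2.10197326 -1.52944228] [0.95140898 1.49638952 0.56553452]
scene [ 0.64905536 -0.07125828 -0.00066308] [ 0.01209853 -3.86806673 -1.54300193] [1.41075667 0.54421883 0.4085928 ]
{'t': 0.1, 'q': array([ 1.00201937e+00,  5.32939664e-02,  1.61415471e+00, -3.08588653e-05,
        1.47599647e+00, -1.19014436e-01]), 'dq': array([ 0.00134236, -0.00113213, -0.00403414,  0.0011261 , -0.00094057,
        0.00137049]), 'effort': array([ 8.55388225e-04, -3.94896662e+01, -3.71367109e+01, -1.21076264e-04,
        3.85542095e-03, -2.97869633e-05]), 'tool_pos': array([0.27143015, 0.56235906, 0.2301852 ]), 'tool_rot': array([-7.00408064e-01, -3.06190840e+00,  2.75526465e-03]), 'contact_force': array([ 0.063384  , -0.8072509 , -0.02782308]), 'wrist_torque': array([-0.04626184, -0.01129769, -0.01271449]), 'grip_force': 0.0, 'opening': 0.08560139249860158}
```

View pics/top.png

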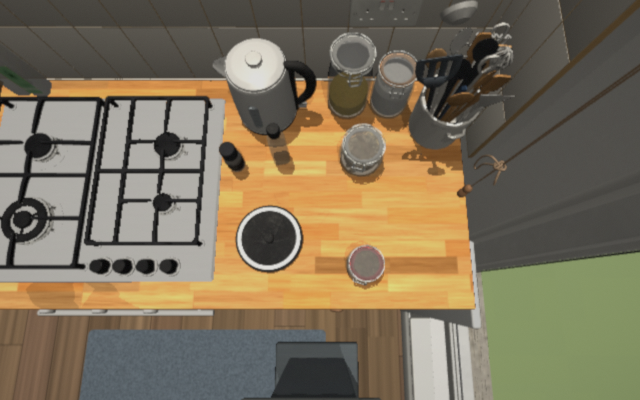

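View pics/scene.png

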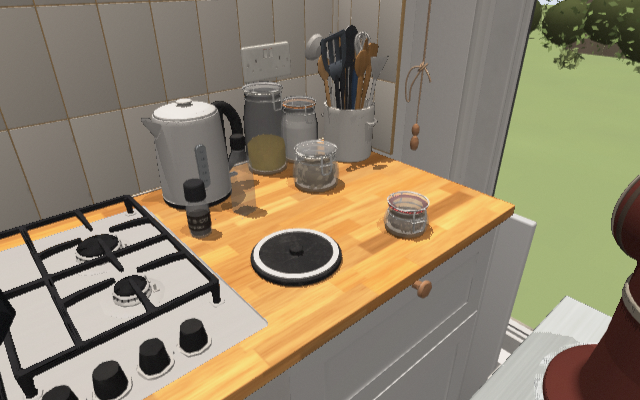

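The top view shows the base at about (269,238), the jar lids at (363,143) and (366,262), the grinder cap at (231,156) and the oil bottle at (275,145). The scene view agrees. Next I'll measure them.

```bash
python3 - <<'E'
from h import *
def circ(p):
    (c,r)=cv2.minEnclosingCircle(p.astype(np.float32)); 
    A=np.c_[2*p,np.ones(len(p))]; return np.round(c,4),round(r,4),np.round(p.mean(0),4),len(p)
for n in("top","scene"):
    W=np.load(n+".npy"); print(n,W[238,269] if n=="top" else W[250,295])
    T=np.load("top.npy")
    cs={"base":(T[238,269],.13,.008,.03),"cash":(T[140,363],.09,.085,.11),"oats":(T[262,366],.08,.055,.08),"cashwall":(T[140,363],.09,.01,.08),"oatswall":(T[262,366],.08,.01,.055),"grind":(T[154,231],.06,.03,.13),"oil":(T[130,273],.07,.03,.19)}
    for k,(c,r,a,b) in cs.items():
        m=(np.hypot(W[...,0]-c[0],W[...,1]-c[1])<r)&(W[...,2]>a)&(W[...,2]<b)
        if m.sum()>5:
            p=W[m]; print(k,*circ(p[:,:2]),"z",np.round(np.percentile(p[:,2],[5,50,95]),3),"min",p.min(0).round(3),"max",p.max(0).round(3))
im=cv2.imread("pics/top.png");cv2.imwrite("pics/crop.png",cv2.resize(im[110:300,215:415],None,fx=3,fy=3,interpolation=2))
E
```

```text
top [0.50958454 0.10099213 0.02460087]
base [0.5117 0.1035] 0.0818 [0.5099 0.1027] 3519 z [0.01  0.013 0.018] min [0.43  0.023 0.008] max [0.591 0.184 0.026]
cash [ 0.7191 -0.1234] 0.0533 [ 0.7183 -0.1218] 1362 z [0.09  0.098 0.1  ] min [ 0.666 -0.172  0.085] max [ 0.772 -0.071  0.103]
oats [ 0.4453 -0.1251] 0.0436 [ 0.4468 -0.1241] 1052 z [0.061 0.068 0.071] min [ 0.402 -0.165  0.055] max [ 0.489 -0.086  0.073]
cashwall [ 0.7173 -0.1219] 0.0552 [ 0.6834 -0.1122] 532 z [0.021 0.053 0.071] min [ 0.664 -0.175  0.011] max [ 0.742 -0.067  0.079]
oatswall [ 0.4451 -0.1235] 0.0454 [ 0.4291 -0.1019] 148 z [0.019 0.031 0.046] min [ 0.4   -0.168  0.017] max [ 0.488 -0.082  0.055]
grind [0.6992 0.1907] 0.0214 [0.6936 0.187 ] 454 z [0.038 0.099 0.113] min [0.679 0.17  0.03 ] max [0.718 0.21  0.115]
scene [0.50730503 0.11143378 0.02161849]
base [0.5115 0.1064] 0.0814 [0.5048 0.1119] 3911 z [0.01  0.012 0.016] min [0.431 0.026 0.008] max [0.589 0.187 0.024]
cash [ 0.7182 -0.1186] 0.0522 [ 0.7101 -0.1111] 606 z [0.088 0.096 0.098] min [ 0.667 -0.171  0.085] max [ 0.769 -0.069  0.099]
oats [ 0.4451 -0.1194] 0.0434 [ 0.4408 -0.1137] 736 z [0.058 0.066 0.068] min [ 0.403 -0.161  0.055] max [ 0.488 -0.081  0.07 ]
cashwall [ 0.7174 -0.1166] 0.0549 [ 0.6908 -0.094 ] 1283 z [0.015 0.046 0.076] min [ 0.663 -0.162  0.01 ] max [ 0.761 -0.064  0.08 ]
oatswall [ 0.4439 -0.1171] 0.0446 [ 0.4296 -0.0969] 919 z [0.013 0.031 0.051] min [ 0.399 -0.153  0.01 ] max [ 0.484 -0.077  0.055]
grind [0.7002 0.1956] 0.0218 [0.69   0.1996] 971 z [0.035 0.073 0.111] min [0.679 0.175 0.03 ] max [0.72  0.216 0.112]
```

View pics/crop.png

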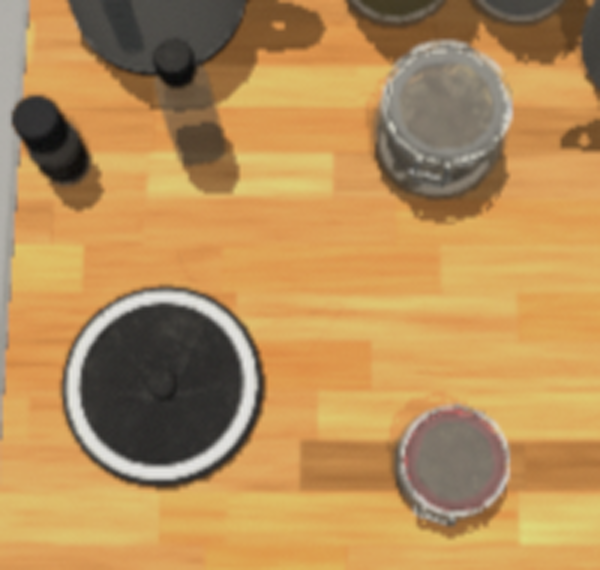

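Measured positions:

| Item | x (m) | y (m) |
|---|---|---|
| Base | 0.511 | 0.105 |
| Cashew jar | 0.718 | -0.121 |
| Oats jar | 0.445 | -0.122 |

The radii and heights match the sizes given. The middle of the gap is at x≈0.577, and I'll aim for a final base y of about -0.225. I'll push with the open fingers as a cradle, first at a slant to line the base up, then straight along -y.

Request:
jog_arm([
  [0,0,0,0,0,0.1,1],
  [0,0,0,0,0,0.1,1],
  [0,0,0,0,0,0.1,1],
  [0,0,0,0,0,0.1,1],
  [0,0,0,0,0,0.1,1],
  [0,0,0,0,0,0.1,1],
  [0,0,0,0,0,0.1,1],
  [0,0,0,0,0,0.1,1],
])

```text
t: 0.9
tool_pos: [0.2716, 0.5625, 0.2306]
tool_rot: [-1.617, -2.693, 0.002]
contact_force: [0.7, 0.7, 1.2]
opening: 0.0854
grip_force: 0.0
```

Request:
jog_arm([
  [-1,0,0,0,0,0,1],
  [-1,0,0,0,0,0,1],
  [-1,0,0,0,0,0,1],
  [-1,0,0,0,0,0,1],
  [-1,0,0,0,0,0,1],
  [-1,0,0,0,0,0,1],
  [-1,0,0,0,0,0,1],
  [-1,0,0,0,0,0,1],
])

```text
t: 1.7
tool_pos: [0.3481, 0.4196, 0.2311]
tool_rot: [1.613, 2.696, -0.001]
contact_force: [-0.4, 0.5, -0.2]
opening: 0.0855
grip_force: 0.0
```

Request:
jog_arm([
  [-1,0,0,0,0,0,1],
  [-1,0,0,0,0,0,1],
  [-1,0,0,0,0,0,1],
  [-1,0,0,0,0,0,1],
  [-1,0,0,0,0,0,1],
  [-1,0,0,0,0,0,1],
  [-1,0,0,0,0,0,1],
  [-1,0,0,0,0,0,1],
])

```text
t: 2.5
tool_pos: [0.4233, 0.2786, 0.231]
tool_rot: [1.613, 2.696, -0.001]
contact_force: [-0.1, 0.6, 0.1]
opening: 0.0853
grip_force: 0.0
```

Request:
jog_arm([
  [-1,0,1,0,0,0,1],
  [-1,0,1,0,0,0,1],
  [-1,0,1,0,0,0,1],
  [-1,0,1,0,0,0,1],
  [-0.5,0,1,0,0,0,1],
  [0,0,1,0,0,0,1],
  [0,0,1,0,0,0,1],
  [0,0,0,0,0,0,1],
])

```text
t: 3.3
tool_pos: [0.4629, 0.1994, 0.0879]
tool_rot: [-1.611, -2.692, 0.008]
contact_force: [-0.9, 0.7, -0.7]
opening: 0.0854
grip_force: 0.0
```

```bash
python3 - <<'E'
from h import *
print(np.round(ctrl.camera_info("wrist")["T_tool_cam"],3))
im,W=cloud("scene"); cv2.imwrite("pics/s2.png",im[...,::-1])
m=(np.hypot(W[...,0]-.463,W[...,1]-.199)<.09)&(W[...,2]>.03)&(W[...,2]<.14)
p=W[m]; print(np.percentile(p[:,2],[0,1,2,5,10]))
lo=p[p[:,2]<np.percentile(p[:,2],10)]
print(lo.min(0),lo.max(0))
E
```

```text
[[-0.    -0.952 -0.305  0.078]
 [ 1.    -0.    -0.001 -0.002]
 [ 0.001 -0.305  0.952 -0.143]
 [ 0.     0.     0.     1.   ]]
[0.03018864 0.0309813  0.03352849 0.03836876 0.04376614]
[0.48968049 0.26670679 0.03018864] [0.51296995 0.28403592 0.04358756]
```

View pics/s2.png

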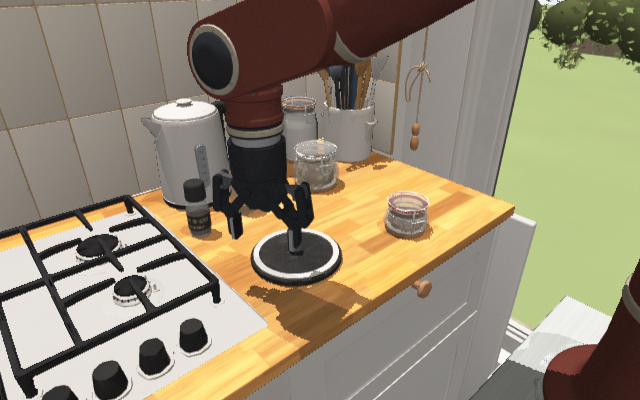

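The scene view shows the open gripper hovering over the hob side of the base, with its fingertips at about (237,237) and (295,250). The grinder is clear of it at (195,215). I'll read the fingertip heights from the depth and then lower.

```bash
python3 - <<'E'
from h import *
im,W=cloud("scene"); o=ctrl.get_obs(); print(o["tool_pos"])
R=cv2.Rodrigues(o["tool_rot"])[0]; L=(W-o["tool_pos"])@R
m=(abs(L[...,0])<.03)&(abs(L[...,1])<.075)&(L[...,2]>-.06)&(L[...,2]<.04)
for s in(-1,1):
    p=L[m&(s*L[...,1]>.02)]; print(len(p),"maxz",np.percentile(p[:,2],[90,98,100]).round(4)); t=p[p[:,2]>p[:,2].max()-.02]; print(t.min(0).round(4),t.max(0).round(4))
E
```

```text
[0.46536627 0.20065487 0.09133751]
373 maxz [-0.0206 -0.0139 -0.0107]
[-0.0049 -0.0575 -0.0304] [ 0.0139 -0.0435 -0.0107]
417 maxz [-0.0175 -0.0126 -0.0104]
[-0.0109  0.0405 -0.0303] [ 0.0142  0.0563 -0.0104]
```

The open tips sit about 12 mm behind the TCP, so a TCP height of about -0.007 puts them 5 mm above the worktop.

Request:
jog_arm([
  [0,0,1,0,0,0,1],
  [0,0,1,0,0,0,1],
  [0,0,1,0,0,0,1],
  [0,0,1,0,0,0,1],
  [0,0,0.4,0,0,0,1],
  [0,0,0,0,0,0,1],
  [0,0,0,0,0,0,1],
])

```text
t: 4.1
tool_pos: [0.4667, 0.2018, 0.0047]
tool_rot: [1.612, 2.695, 0.002]
contact_force: [-0.1, 0.2, 0.0]
opening: 0.0855
grip_force: 0.0
```

Request:
jog_arm([
  [0,-0.35,0.3,0,0,0,1],
  [0,0,0.25,0,0,0,1],
  [-0.5,0,0,0,0,0,1],
  [-0.5,0,0,0,0,0,1],
  [-0.4,0,0,0,0,0,1],
  [-0.4,0,0,0,0,0,1],
  [-0.4,0,0,0,0,0,1],
  [-0.4,0,0,0,0,0,1],
])

```text
t: 4.9
tool_pos: [0.4845, 0.1519, -0.0076]
tool_rot: [-1.613, -2.696, -0.0]
contact_force: [-1.8, 1.9, 0.9]
opening: 0.0855
grip_force: 0.9
```

Request:
jog_arm([
  [-0.4,0,0,0,0,0,1],
  [-0.4,0,0,0,0,0,1],
  [-0.4,0,0,0,0,0,1],
  [-0.4,0,0,0,0,0,1],
  [-0.4,0,0,0,0,0,1],
  [-0.4,0,0,0,0,0,1],
  [-0.4,0,0,0,0,0,1],
  [0,0,0,0,0,0,1],
])

```text
t: 5.7
tool_pos: [0.5112, 0.102, -0.0077]
tool_rot: [1.613, 2.695, -0.001]
contact_force: [0.5, -0.6, -0.0]
opening: 0.0855
grip_force: 0.0
```

```bash
cat >> h.py <<'E'
def base(g,show=None):
    for n in("top","scene"):
        im,W=cloud(n); hsv=cv2.cvtColor(im,cv2.COLOR_RGB2HSV)
        m=(np.hypot(W[...,0]-g[0],W[...,1]-g[1])<.1)&(W[...,2]>.008)&(W[...,2]<.02)&(hsv[...,1]<70)
        p=W[m][:,:2]; h=cv2.convexHull(p.astype(np.float32))[:,0]
        from scipy.optimize import least_squares
        f=lambda c,q:np.hypot(*(q-c).T)-.0808
        r=least_squares(lambda c:f(c,h),g,loss="soft_l1",f_scale=.002)
        print(n,len(p),len(h),r.x.round(4),"med res",np.median(abs(r.fun)).round(4))
        if show: cv2.imwrite(f"pics/{show}_{n}.png",im[...,::-1])
    o=ctrl.get_obs(); R=cv2.Rodrigues(o["tool_rot"])[0]; print(o["t"],o["tool_pos"].round(4),"yaw",np.degrees(np.arctan2(R[1,1],R[0,1])).round(2),"F",o["contact_force"].round(1))
E
python3 -c "
from h import *
base((.56,.01),'a')"
```

```text
top 2423 34 [0.5481 0.0326] med res 0.0005
scene 1249 36 [0.5493 0.0287] med res 0.002
5.8 [ 0.5107  0.1026 -0.0078] yaw 28.21 F [ 0.5 -0.6  0.2]
```

View pics/a_top.png

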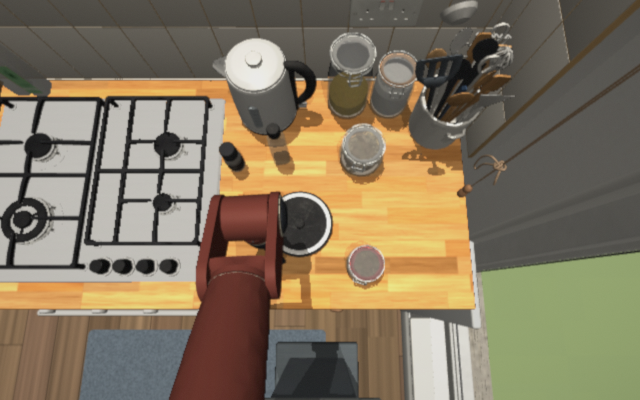

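The base has moved to (0.5485, 0.031), at about pixel (302,223), and the arm is clear of the bystanders. I'll push another 60 mm along the slant, then back off and square up.

Request:
jog_arm([
  [-0.4,0,0,0,0,0,1],
  [-0.4,0,0,0,0,0,1],
  [-0.4,0,0,0,0,0,1],
  [-0.4,0,0,0,0,0,1],
  [-0.4,0,0,0,0,0,1],
  [-0.4,0,0,0,0,0,1],
  [-0.4,0,0,0,0,0,1],
  [-0.2,0,0,0,0,0,1],
])

```text
t: 6.6
tool_pos: [0.5394, 0.0494, -0.0076]
tool_rot: [1.613, 2.695, 0.0]
contact_force: [-0.3, 0.7, -0.7]
opening: 0.0852
grip_force: 0.5
```

Request:
jog_arm([
  [0,0,0,0,0,0,1],
  [1,0,0,0,0,0,1],
  [0,0,0,0,0,0.125,1],
  [0,0,0,0,0,0.125,1],
  [0,0,0,0,0,0.125,1],
  [0,0,0,0,0,0.125,1],
  [0,0,0,0,0,0.125,1],
  [0,0,0,0,0,0,1],
])

```text
t: 7.4
tool_pos: [0.5297, 0.068, -0.0074]
tool_rot: [2.218, 2.224, 0.001]
contact_force: [0.6, -0.1, 0.8]
opening: 0.0855
grip_force: 0.0
```

```bash
python3 -c "
from h import *
base((.576,-.02),'b')"
```

```text
top 2553 36 [ 0.5768 -0.0229] med res 0.0008
scene 1258 27 [ 0.5741 -0.0186] med res 0.0008
7.5 [ 0.5296  0.0679 -0.0075] yaw 0.23 F [-0.1  0.  -0.4]
```

Request:
jog_arm([
  [1,0,0,0,0,0.005,1],
  [0,0.8,0,0,0,0,1],
  [0,0.8,0,0,0,0,1],
  [0,0.77,0,0,0,0,1],
  [0,0,0,0,0,0,1],
  [-0.5,0,0,0,0,0,1],
  [-0.5,0,0,0,0,0,1],
  [0,0,0,0,0,0,1],
])

```text
t: 8.3
tool_pos: [0.5759, 0.0663, -0.008]
tool_rot: [-2.225, -2.217, 0.001]
contact_force: [-0.5, 0.6, 0.4]
opening: 0.0855
grip_force: 0.0
```

Request:
jog_arm([
  [-0.4,0,0,0,0,0,1],
  [-0.3,0,0,0,0,0,1],
  [-0.3,0,0,0,0,0,1],
  [-0.3,0,0,0,0,0,1],
  [-0.3,0,0,0,0,0,1],
  [-0.3,0,0,0,0,0,1],
  [-0.3,0,0,0,0,0,1],
  [0,0,0,0,0,0,1],
])

```text
t: 9.1
tool_pos: [0.5768, 0.0228, -0.0077]
tool_rot: [2.224, 2.218, -0.001]
contact_force: [-0.3, -0.2, -0.1]
opening: 0.0853
grip_force: 0.0
```

```bash
python3 -c "
from h import *
base((.576,-.055),'c')"
```

```text
top 2100 33 [ 0.5764 -0.0561] med res 0.0009
scene 1668 25 [ 0.5731 -0.0519] med res 0.0012
9.2 [ 0.5768  0.0234 -0.0076] yaw -0.13 F [ 0.5  0.8 -0.4]
```

View pics/c_top.png

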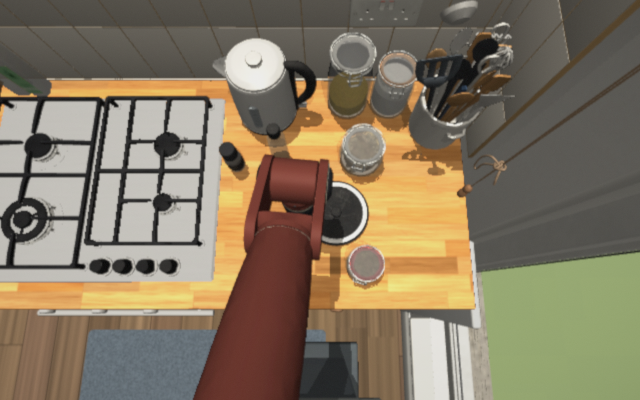

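The base is at (0.576, -0.055), at about pixel (338,212), and centred on the gap. I'll carry on straight and watch the sideways force.

Request:
jog_arm([
  [-0.3,0,0,0,0,0,1],
  [-0.3,0,0,0,0,0,1],
  [-0.3,0,0,0,0,0,1],
  [-0.3,0,0,0,0,0,1],
  [-0.3,0,0,0,0,0,1],
  [-0.3,0,0,0,0,0,1],
  [-0.3,0,0,0,0,0,1],
])

```text
t: 9.9
tool_pos: [0.5766, -0.0188, -0.0077]
tool_rot: [-2.224, -2.219, 0.0]
contact_force: [0.4, 1.8, 0.2]
opening: 0.0856
grip_force: 0.6
```

```bash
python3 -c "
from h import *
base((.576,-.1),'d')"
```

```text
top 1727 30 [ 0.5753 -0.0969] med res 0.0007
scene 1509 23 [ 0.5736 -0.0913] med res 0.0019
10.0 [ 0.5767 -0.0193 -0.0077] yaw -0.17 F [ 0.  -0.7 -0.4]
```

Request:
jog_arm([
  [-0.3,0,0,0,0,0,1],
  [-0.3,0,0,0,0,0,1],
  [-0.3,0,0,0,0,0,1],
  [-0.3,0,0,0,0,0,1],
  [-0.3,0,0,0,0,0,1],
  [-0.3,0,0,0,0,0,1],
  [-0.3,0,0,0,0,0,1],
])

```text
t: 10.7
tool_pos: [0.5765, -0.0608, -0.0077]
tool_rot: [-2.224, -2.219, 0.0]
contact_force: [-0.4, 0.5, 0.3]
opening: 0.0854
grip_force: 0.7
```

Request:
jog_arm([
  [-0.3,0,0,0,0,0,1],
  [-0.3,0,0,0,0,0,1],
  [-0.3,0,0,0,0,0,1],
  [-0.3,0,0,0,0,0,1],
  [-0.3,0,0,0,0,0,1],
  [-0.3,0,0,0,0,0,1],
  [-0.3,0,0,0,0,0,1],
])

```text
t: 11.4
tool_pos: [0.5765, -0.1027, -0.0077]
tool_rot: [2.224, 2.219, -0.0]
contact_force: [-0.5, 2.0, 0.3]
opening: 0.0854
grip_force: 0.7
```

Request:
jog_arm([
  [-0.3,0,0,0,0,0,1],
  [-0.3,0,0,0,0,0,1],
  [-0.3,0,0,0,0,0,1],
  [-0.3,0,0,0,0,0,1],
  [-0.3,0,0,0,0,0,1],
  [-0.3,0,0,0,0,0,1],
  [-0.2,0,0,0,0,0,1],
  [0,0,0,0,0,0,1],
])

```text
t: 12.2
tool_pos: [0.5764, -0.1431, -0.0077]
tool_rot: [2.224, 2.218, -0.001]
contact_force: [-1.1, -0.1, -0.3]
opening: 0.0855
grip_force: 0.0
```

```bash
python3 -c "
from h import *
base((.576,-.225),'e')"
```

```text
top 561 21 [ 0.5767 -0.2219] med res 0.0005
scene 828 18 [ 0.5686 -0.2124] med res 0.003
12.3 [ 0.5764 -0.1426 -0.0077] yaw -0.13 F [ 1.1 -0.4 -0.4]
```

The base is through, with its trailing edge about 2 cm past the line. I'll back off, lift clear and check.

Request:
jog_arm([
  [0.5,0,0,0,0,0,1],
  [0.5,0,0,0,0,0,1],
  [0,0,-1,0,0,0,1],
  [0,0,-1,0,0,0,1],
  [0,0,-1,0,0,0,1],
  [0,0,-1,0,0,0,1],
  [0,0,-1,0,0,0,1],
  [0,0,-1,0,0,0,1],
])

```text
t: 13.1
tool_pos: [0.5762, -0.121, 0.113]
tool_rot: [-2.222, -2.22, 0.0]
contact_force: [0.0, 0.5, 1.0]
opening: 0.0853
grip_force: 0.0
```

Request:
jog_arm([
  [1,0,-1,0,0,0,1],
  [1,0,-1,0,0,0,1],
  [1,0,-1,0,0,0,1],
  [1,0,-0.5,0,0,0,1],
  [1,0,0,0,0,0,1],
  [1,0,0,0,0,0,1],
  [1,0,0,0,0,0,1],
  [0,0,0,0,0,0,1],
])

```text
t: 13.9
tool_pos: [0.5762, 0.0206, 0.1822]
tool_rot: [-2.219, -2.223, -0.0]
contact_force: [0.6, 0.1, 0.9]
opening: 0.0854
grip_force: 0.0
```

```bash
python3 -c "
from h import *
base((.576,-.223),'f')"
```

```text
top 3130 50 [ 0.5748 -0.2238] med res 0.0015
scene 1346 32 [ 0.5722 -0.2195] med res 0.0014
14.0 [0.5764 0.0185 0.1822] yaw -0.02 F [ 0.5 -0.   0.5]
```

View pics/f_scene.png

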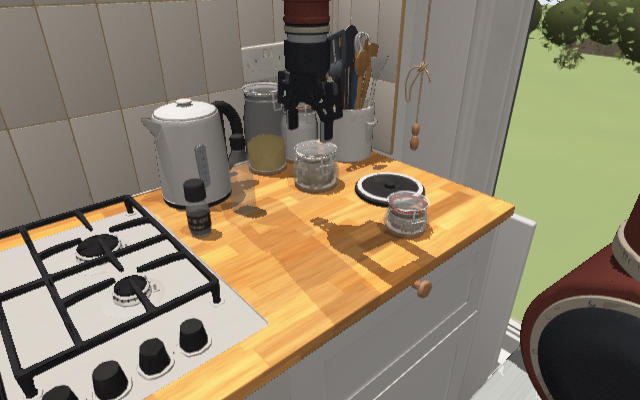

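The base lies flat beyond the jars, at about pixel (390,187). The bottle and grinder haven't moved, and the robot isn't touching anything.

```bash
python3 -c "
from station import ctrl
print(ctrl.finish_job())"
```

```text
the job is handed in; nothing more can be done
None
```

The kettle base was pushed through the gap and lies flat with its trailing edge about 2 cm past the line between the jars; forces read after each move stayed within about 2 N, the bottle and grinder look unmoved, and the job was handed in at about 14 s.

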